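# Fit the condenser lens in the photometer's lens cell and screw its retaining ring home

### The job

Drop the large condenser lens, flat side down, into the round recess of the lens cell on the bench. Then set the large two-eared retaining ring over it, with its ears along the length of the cell's base plate, and screw it down clockwise until it is snug: against its stop, ears in line with the two small posts. Let go and leave it there; the smaller lens and smaller ring do not fit.

Things in the scene. Friction and masses are not known exactly. Their poses are not given: they have to be found in the camera images.
- lens_center (a point): Centre (half-way up) of the large lens: clear glass disc, 40 mm across, 20 mm high: straight edge 16 mm high, then a low crown. Lies flat side down on the bench, centre 10 mm up; z up. 55 g. Its seat is only 5 mm deep: hold it with the fingertips 6 mm or more above its underside, or drop it the last 4 to 5 mm. Not the similar 26 mm lens near by.
- ring_grip (a point): On the axis of the large aluminium ring, half-way up its two ears, 41 mm above its underside; z up. Ring 69 mm across, 31 mm high to its flat top (34 mm hole), standing on it two upright ears 20 mm high, 18 wide, 4 thick, outer faces 56 mm apart along y: pinch these across y, fingertips just above the flat top. 100 g. Half a turn gives the same ring. Not the similar 48 mm ring.
- cell_seat (a point): Centre of the floor of the fixed cell's recess, 24 mm above the bench; z up. Bare steel plate 84 (x) by 120 mm (y), 8 thick, with a boss 59 mm across, 29 high; recess 44 mm across, 5 deep. The ring goes over the boss with its ears along this y (within 20 degrees, 2 mm off-centre): slots at +y and -y let its two pins in. It then rests on the thread, ring_grip 34 mm above this point.
- cell_home (a point): Same point, turned 70 degrees clockwise seen from above: its y is the line of the ears when the ring is home, marked by two small dark posts 39 mm out. Turning the ring clockwise from the slots leads it down evenly, 4 mm in these 70 degrees (follow it down; 2.5 mm vertical play, turns lightly), to a hard stop; ring_grip is then 30 mm above the seat, the ring resting on the lens's edge.
Not all that is in view belongs to the job. What is shaped like the part that bears lens_center but brown or purple is not meant.

How it is judged:
By the outcome, as a careful person would: the job done as asked, in the order asked, and still so for the second after the job is handed in, with the robot touching nothing.
It also fails if it takes over 59 s, if anything falls off the work surface, if the arm or the gripper's body presses on something with over 40 N, if the wrist force passes 120 N, or if a joint passes its speed limit or range.

### The arm

A 7-joint arm with a two-finger parallel gripper is mounted at the origin on the work surface. World frame = base frame: x ahead of the robot, y to its left, z up, the work surface at z = 0. Lengths are in m, angles in rad, forces in N, time in s.
With the tool pointing down it reaches from about 0.35 to 0.9 m from the base axis. Payload 8.1 kg.
Tool frame: the origin (TCP) lies on the centre line of the jaws, within the pads' length; the fingertips stand 14 mm ahead of it and the grasp point (between the pads) lies 5 mm behind it; z points along the fingers, x is the direction in which the jaws open and shut, and the axes are right-handed (so a half turn about z gives the same grasp; the last joint's range is limited). The gripper opens to 92 mm and grips with 3 to 60 N. Pads are 19 mm wide; open, the fingers measure 130 mm over their backs; the gripper's body (75 mm by 190 mm) begins 47 mm behind the grasp point.
Start: joints at [1.239, 0.434, 0.025, 1.573, -0.012, 1.134, -0.075], TCP at [0.142, -0.609, 0.241] pointing down, gripper open.
Joint ranges: [-2.62, 2.62], [-0.44, 2.09], [-1.27, 1.32], [0.08, 2.57], [-1.32, 4.46], [0.12, 2], [-2.74, 2.74]. Speed limits (rad/s): [2.22, 2.22, 3.01, 3.01, 3.14, 3.14, 3.14].

### API

Orientations are given as a unit quaternion [x, y, z, w].
In Python, from cell import manip gives the robot as it stands.
- The arm moves only by the tool drive_tool, never from a script. Its argument "deltas" is a list of rows, each an object of numbers: "x", "y", "z": the shift along the tool's x, y, z normalised to -1 to 1, where 1 is 200 mm; "yaw": the turn about the tool's z normalised to -1 to 1, where 1 is 180 degrees; "fingers": the gripper's target within -1 to 1 (shut at 1, half-way at 0, fully open at -1). A call has 1 to 20 rows; each row is the pose to reach, as a shift and turn from the pose measured when the call began, along the tool's axes at that moment, turning the shorter way round; what a row does not reach only later rows make up. A row lasts 1/8 s, in which the tool goes at most 62.5 mm and 10.7 degrees, less where a joint would pass 70% of its speed; a pose out of reach is approached as far as the arm can. A call with a number of a shift or a turn outside -1 to 1 is refused whole. A call with a gripper value outside its range is refused whole. The fingers move at their own pace and stop on an object; the grip force is fixed at half the most. Time passes only in rows, so rows that repeat a pose let the fingers close. It gives the time, the measured TCP pose, the force and the opening at its end, in the units of the state.
- manip.observe(): the state, without advancing time (a new reading comes with each control period).
- manip.camera(name): name is "side" or "top"; returns the picture (420x560x3 uint8, red, green, blue); there is no depth.
- manip.camera_model(name): a dict with "fx", "fy", "cx", "cy" (pixels), "xyz" and "attitude" of the camera in the world. Camera axes: x right, y down, z forward; pixel columns grow to the right and rows downward; lengths in m; the calibration is good to about 2 mm. A picture is of the moment at which its call begins. camera_model takes no time and is no camera call.
- manip.finish_job(): hands the job in, once; it reports no verdict.
The state is a dict: "clock": time; "joint_positions": joint angles; "joint_velocities": joint speeds; "joint_torque": joint torques, N m; "ee_pos": TCP position; "tcp_rot": TCP orientation; "ft_force": force on the tool from outside, world axes, zero at the start; "moment": the same for the moment, N m; "opening": opening from 0.0 (shut) to 1.0 (fully open).
Only numpy, scipy, OpenCV 4.12 (cv2) and the standard library are available. Lean on these libraries where they do the work, as an engineer would, in place of code of your own. Each camera call takes 0.05 s, during which the arm holds its last target. There are 200 camera calls.

## Working session

There is one attempt and no reset: what is moved stays moved. The work goes in short steps, Python scripts to look and compute and a tool call to move; the robot and the scene stay as the last step left them, time stands still between calls to the robot, and variables do not carry over. Pictures are saved under pics/ and viewed, about 8 in all and at most 12, crops included, and the job is handed in when it is done.

Besides the shell and the picture viewer there is one more tool, called as name(argument=value, ...) on one line, values as JSON. drive_tool: Moves the arm, as the interface text tells. Its arguments: {"type":"object","properties":{"deltas":{"type":"array","items":{"type":"object","properties":{"x":{"type":"number","minimum":-1,"maximum":1},"y":{"type":"number","minimum":-1,"maximum":1},"z":{"type":"number","minimum":-1,"maximum":1},"yaw":{"type":"number","minimum":-1,"maximum":1},"fingers":{"type":"number"}}}}},"required":["deltas"]}

```bash
mkdir -p pics
python3 - <<'E'
from cell import manip
import cv2
for n in("top","side"):
    cv2.imwrite(f"pics/{n}0.png",manip.camera(n)[:,:,::-1]); print(n,manip.camera_model(n))
s=manip.observe(); print(s)
E
```

```text
top {'fx': 522.2948452192675, 'fy': 522.2948452192675, 'cx': 286.95803598560065, 'cy': 211.08553066774743, 'xyz': array([ 0.33902348, -0.02100308,  1.0614017 ]), 'attitude': array([-0.69866921,  0.71165047, -0.04695542,  0.05665795])}
side {'fx': 446.40595068293715, 'fy': 446.40595068293715, 'cx': 280.7109175689673, 'cy': 213.49336936919252, 'xyz': array([0.18249228, 0.51310312, 0.72057584]), 'attitude': array([-0.24335026,  0.90140719, -0.34571002,  0.09343608])}
{'clock': 0.1, 'joint_positions': array([ 1.23941163,  0.43512343,  0.02497952,  1.57398136, -0.01160014,
        1.13400315, -0.07509635]), 'joint_velocities': array([ 1.04891913e-04,  6.40689753e-05,  1.39984693e-03, -1.05631697e-03,
        2.45959590e-05, -1.66861690e-03, -1.73129283e-03]), 'joint_torque': array([ 4.34517598e-03, -6.69129610e+01,  9.88137983e-01, -3.15143073e+01,
       -6.07232633e-02,  3.74848105e-02,  6.69188489e-05]), 'ee_pos': array([ 0.14159718, -0.60831027,  0.24005164]), 'tcp_rot': array([ 7.83174436e-01, -6.21801684e-01, -5.73751118e-04, -3.74457349e-04]), 'ft_force': array([-0.46458072,  0.10828981,  0.51339307]), 'moment': array([-0.02730069,  0.02485943, -0.00915934]), 'opening': 0.9993888995305299}
```

View pics/top0.png

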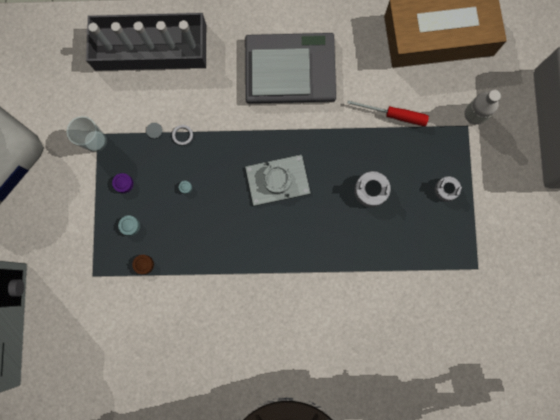

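View pics/side0.png

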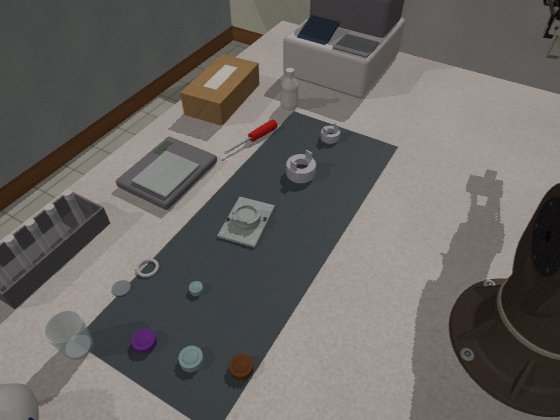

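The top view shows the large lens at about (128,225), the cell at about (278,180) and the large ring at about (373,188). The small lens (185,187), small ring (449,188) and the purple and brown discs are decoys. I'll enlarge the three parts.

```bash
cat > h.py <<'E'
import numpy as np, cv2
from scipy.spatial.transform import Rotation as R
from cell import manip
def ray(n,u,v):
    m=manip.camera_model(n); d=R.from_quat(m["attitude"]).apply([(u-m["cx"])/m["fx"],(v-m["cy"])/m["fy"],1]); return np.array(m["xyz"]),d
def at(n,u,v,z):
    o,d=ray(n,u,v); return o+d*(z-o[2])/d[2]
def px(n,p):
    m=manip.camera_model(n); q=R.from_quat(m["attitude"]).inv().apply(np.array(p)-m["xyz"]); return np.array([m["fx"]*q[0]/q[2]+m["cx"],m["fy"]*q[1]/q[2]+m["cy"]])
def tile(img,u,v,w,k):
    M=np.float32([[k,0,-(u-w/2)*k+(k-1)/2],[0,k,-(v-w/2)*k+(k-1)/2]])
    t=cv2.warpAffine(img,M,(int(w*k),int(w*k)),flags=cv2.INTER_CUBIC)
    for i in range(0,w,10):
        p=int(i*k); cv2.line(t,(p,0),(p,5),(0,255,255),1); cv2.line(t,(0,p),(5,p),(0,255,255),1)
    cv2.putText(t,f"{u-w//2},{v-w//2}",(8,18),0,.45,(0,255,255),1); return t
E
python3 - <<'E'
from h import *
T=cv2.imread("pics/top0.png");S=cv2.imread("pics/side0.png")
a=np.hstack([tile(T,128,225,40,6.6),tile(T,278,180,66,4),tile(T,373,188,44,6)])
b=np.hstack([tile(S,191,359,40,6.6),tile(S,246,221,66,4),tile(S,301,168,44,6)])
cv2.imwrite("pics/m1.png",np.vstack([a,b]));print(a.shape)
E
```

```text
(264, 792, 3)
```

View pics/m1.png

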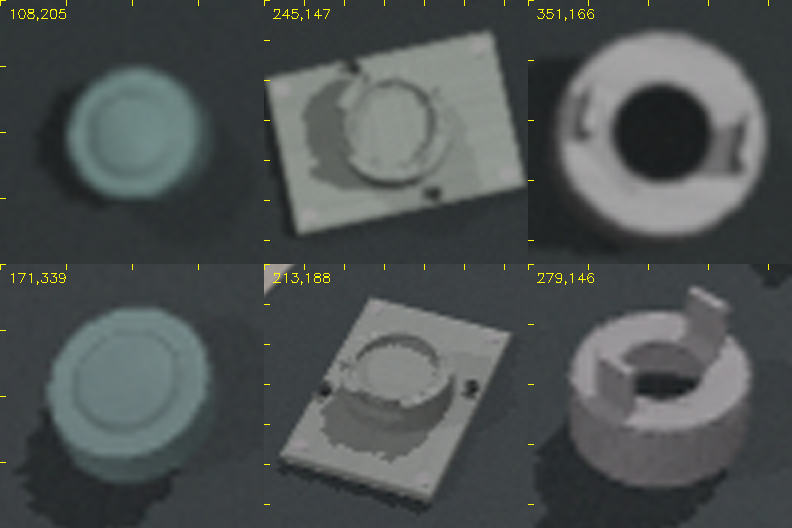

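Run:
```python
from h import *
np.set_printoptions(precision=4,suppress=True)
f=lambda n,l,z:np.array([at(n,u,v,z)[:2] for u,v in l])
print("lens",at("top",128.45,225,.016),at("side",190.6,356.9,.016))
ct=f("top",[(245.5,165.75),(301.75,154.75),(310.75,193.75),(254,205.75)],.008)
cs=f("side",[(239.5,196.5),(274.75,205.75),(254.5,244.5),(217,236)],.008)
for c in(ct,cs):
    e=np.roll(c,-1,0)-c; print("cell",c.mean(0),np.linalg.norm(e,axis=1),np.degrees(np.arctan2(e[:,1],e[:,0]))%180)
for n,l in(("top",[(266.75,163.75),(287.25,195.5)]),("side",[(228.25,219.25),(265,219)])):
    p=f(n,l,.012);d=p[1]-p[0];print("posts",p.mean(0),np.linalg.norm(d),np.degrees(np.arctan2(d[1],d[0]))%180)
print("ring",at("top",373.5,188.2,.031))
t=f("top",[(351+(583-528)/6,166+112/6),(351+(740-528)/6,166+143/6)],.046);d=t[1]-t[0];print("ears",t.mean(0),np.linalg.norm(d),np.degrees(np.arctan2(d[1],d[0]))%180)
t=f("side",[(279+(616-528)/6,146+(364-264)/6),(279+(710-528)/6,146+(298-264)/6)],.051);d=t[1]-t[0];print("ears",t.mean(0),np.linalg.norm(d),np.degrees(np.arctan2(d[1],d[0]))%180)
# side circle of ring top: ellipse centre
print("ringside",at("side",279+(660-528)/6,146+(371-264)/6,.031))
```

```text
lens [0.4714 0.3135 0.016 ] [0.4699 0.3148 0.016 ]
cell [0.56   0.0094] [0.1186 0.0841 0.1187 0.0858] [100.1458  11.4304 100.9717  11.3744]
cell [0.5583 0.0114] [0.0835 0.1142 0.081  0.1196] [ 10.5447  99.7352  14.3714 101.067 ]
posts [0.5599 0.0115] 0.07879061898554493 31.41745617087554
posts [0.5575 0.0125] 0.07754629011020653 30.728805567579002
ring [ 0.5343 -0.1822  0.031 ]
ears [ 0.5334 -0.1794] 0.052341882532412655 77.40493061476388
ears [ 0.5315 -0.1803] 0.052906902161373566 76.08939497708312
ringside [ 0.5319 -0.1796  0.031 ]
```

```bash
cat >> h.py <<'E'
def go(*W):
    "x,y,z,tool-x angle (deg) -> row units from the present pose"
    s=manip.observe(); r=R.from_quat(s["tcp_rot"]); a=r.apply([1,0,0]); a0=np.degrees(np.arctan2(a[1],a[0]))
    print("now",np.round(s["ee_pos"],4),"ang",round(a0,2),"j7",round(s["joint_positions"][6],2),"op",round(s["opening"],3),"F",np.round(s["ft_force"],1),"t",round(s["clock"],2))
    for x,y,z,g in W:
        d=r.inv().apply(np.array([x,y,z])-s["ee_pos"])/.2
        print(np.round(d,4),"yaw",round(((a0-g+180)%360-180)/180,4))
E
python3 -c "
from h import *
go((.30,-.5,.22,-40),(.42,-.40,.2,-40),(.5,-.25,.2,0),(.55,0,.15,40))"
```

```text
now [ 0.1416 -0.6083  0.2401] ang -76.9 j7 -0.08 op 0.999 F [-0.5  0.1  0.5] t 0.1
[-0.3477 -0.8942  0.1006] yaw -0.205
[-0.6986 -1.5919  0.201 ] yaw -0.205
[-1.3383 -2.1516  0.2018] yaw -0.4272
[-2.4988 -2.6785  0.4533] yaw -0.6494
```

drive_tool(deltas=[{"x":-0.12,"y":-0.28,"z":0.05,"yaw":-0.06,"fingers":-0.3},{"x":-0.3,"y":-0.53,"z":0.1,"yaw":-0.12,"fingers":-0.3},{"x":-0.5,"y":-0.77,"z":0.15,"yaw":-0.18,"fingers":-0.3},{"x":-0.72,"y":-0.95,"z":0.2,"yaw":-0.24,"fingers":-0.3},{"x":-1,"y":-1,"z":0.2,"yaw":-0.3,"fingers":-0.3}])

```text
clock: 0.72
ee_pos: [0.2929, -0.3656, 0.1994]
tcp_rot: [0.981, -0.196, -0.0, -0.001]
ft_force: [0.2, 0.7, 0.2]
opening: 0.654
```

```bash
python3 -c "
from h import *
go((.5,-.25,.18,0),(.55,-.1,.15,30),(.55,.08,.15,50),(.47,.314,.1,90))"
```

```text
now [ 0.2929 -0.3656  0.1994] ang -22.65 j7 0.3 op 0.654 F [0.2 0.7 0.2] t 0.72
[ 0.7335 -0.9319  0.0984] yaw -0.1258
[ 0.6756 -1.72    0.2503] yaw -0.2925
[ 0.3291 -2.5506  0.2526] yaw -0.4036
[-0.4903 -3.4758  0.5057] yaw -0.6258
```

drive_tool(deltas=[{"x":0.18,"y":-0.25,"z":0.05,"yaw":-0.06,"fingers":-0.3},{"x":0.36,"y":-0.5,"z":0.1,"yaw":-0.12,"fingers":-0.3},{"x":0.54,"y":-0.75,"z":0.1,"yaw":-0.18,"fingers":-0.3},{"x":0.7,"y":-1,"z":0.1,"yaw":-0.24,"fingers":-0.3}])

```text
clock: 1.23
ee_pos: [0.5003, -0.2338, 0.1794]
tcp_rot: [0.985, 0.175, -0.0, -0.001]
ft_force: [0.1, -0.7, -0.4]
opening: 0.649
```

```bash
python3 -c "
from h import *
go((.55,-.1,.15,50),(.55,.08,.15,70),(.47,.314,.1,90))"
```

```text
now [ 0.5003 -0.2338  0.1794] ang 20.11 j7 0.46 op 0.649 F [ 0.1 -0.7 -0.4] t 1.23
[ 0.4631 -0.5424  0.1485] yaw -0.1661
[ 0.7726 -1.3875  0.1509] yaw -0.2772
[ 0.7991 -2.6231  0.4042] yaw -0.3883
```

drive_tool(deltas=[{"x":0.2,"y":-0.24,"z":0.05,"yaw":-0.06,"fingers":-0.3},{"x":0.4,"y":-0.48,"z":0.1,"yaw":-0.12,"fingers":-0.3},{"x":0.5,"y":-0.77,"z":0.15,"yaw":-0.18,"fingers":-0.3},{"x":0.62,"y":-1,"z":0.15,"yaw":-0.24,"fingers":-0.3}])

```text
clock: 1.72
ee_pos: [0.547, -0.0011, 0.149]
tcp_rot: [0.852, 0.524, -0.0, -0.002]
ft_force: [0.8, -0.7, -0.3]
opening: 0.653
```

```bash
python3 -c "
from h import *
go((.54,.08,.13,70),(.5,.23,.12,90),(.4706,.3142,.08,90))"
```

```text
now [ 0.547  -0.0011  0.149 ] ang 63.16 j7 0.64 op 0.653 F [ 0.8 -0.7 -0.3] t 1.73
[ 0.346  -0.214   0.0963] yaw -0.038
[ 0.9248 -0.7309  0.1488] yaw -0.1491
[ 1.2339 -1.0514  0.3503] yaw -0.1491
```

drive_tool(deltas=[{"x":0.24,"y":-0.18,"z":0.05,"yaw":-0.05,"fingers":-0.3},{"x":0.48,"y":-0.38,"z":0.1,"yaw":-0.1,"fingers":-0.3},{"x":0.72,"y":-0.56,"z":0.12,"yaw":-0.15,"fingers":-0.3},{"x":0.95,"y":-0.75,"z":0.15,"yaw":-0.15,"fingers":-0.3},{"x":0.95,"y":-0.75,"z":0.15,"yaw":-0.15,"fingers":-0.3}])

```text
clock: 2.35
ee_pos: [0.4961, 0.2423, 0.1198]
tcp_rot: [0.703, 0.711, 0.001, -0.003]
ft_force: [0.1, -1.6, 0.2]
opening: 0.651
```

```bash
python3 -c "
from h import *
go((.4706,.3142,.08,90),(.4706,.3142,.022,90))"
```

```text
now [0.4961 0.2423 0.1198] ang 90.66 j7 0.57 op 0.651 F [ 0.1 -1.6  0.2] t 2.35
[ 0.3598 -0.1227  0.2017] yaw 0.0037
[ 0.358  -0.1217  0.4917] yaw 0.0037
```

drive_tool(deltas=[{"x":0.25,"y":-0.08,"z":0.1,"fingers":-0.3},{"x":0.358,"y":-0.122,"z":0.2,"fingers":-0.3},{"x":0.358,"y":-0.122,"z":0.3,"fingers":-0.3},{"x":0.358,"y":-0.122,"z":0.4,"fingers":-0.3},{"x":0.358,"y":-0.122,"z":0.49,"fingers":-0.3},{"x":0.358,"y":-0.122,"z":0.49,"fingers":-0.3},{"x":0.358,"y":-0.122,"z":0.49,"fingers":0.3},{"x":0.358,"y":-0.122,"z":0.49,"fingers":0.3},{"x":0.358,"y":-0.122,"z":0.49,"fingers":0.3},{"x":0.358,"y":-0.122,"z":0.49,"fingers":0.3}])

```text
invalid input
```

```bash
python3 -c "
from h import *
go((.4706,.3142,.022,90),(.4706,.3142,.022,0))"
```

```text
now [0.4961 0.2423 0.1198] ang 90.66 j7 0.57 op 0.651 F [ 0.1 -1.6  0.2] t 2.35
[ 0.358  -0.1217  0.4917] yaw 0.0037
[ 0.358  -0.1217  0.4917] yaw 0.5037
```

drive_tool(deltas=[{"x":0.25,"y":-0.08,"z":0.1,"yaw":0.0,"fingers":-0.3},{"x":0.358,"y":-0.122,"z":0.2,"yaw":0.0,"fingers":-0.3},{"x":0.358,"y":-0.122,"z":0.3,"yaw":0.0,"fingers":-0.3},{"x":0.358,"y":-0.122,"z":0.4,"yaw":0.0,"fingers":-0.3},{"x":0.358,"y":-0.122,"z":0.49,"yaw":0.0,"fingers":-0.3},{"x":0.358,"y":-0.122,"z":0.49,"yaw":0.0,"fingers":-0.3},{"x":0.358,"y":-0.122,"z":0.49,"yaw":0.0,"fingers":0.3},{"x":0.358,"y":-0.122,"z":0.49,"yaw":0.0,"fingers":0.3},{"x":0.358,"y":-0.122,"z":0.49,"yaw":0.0,"fingers":0.3},{"x":0.358,"y":-0.122,"z":0.49,"yaw":0.0,"fingers":0.3}])

```text
clock: 3.6
ee_pos: [0.471, 0.3145, 0.023]
tcp_rot: [0.703, 0.711, 0.001, -0.003]
ft_force: [-0.8, -1.7, 4.9]
opening: 0.415
```

```bash
python3 -c "
from h import *
go((.4706,.3142,.022,90),(.4706,.3142,.022,0))"
```

```text
now [0.471  0.3145 0.023 ] ang 90.66 j7 0.33 op 0.415 F [-0.8 -1.7  4.9] t 3.6
[-0.0014 -0.0019  0.005 ] yaw 0.0037
[-0.0014 -0.0019  0.005 ] yaw 0.5037
```

drive_tool(deltas=[{"x":0,"y":0,"z":0,"yaw":0,"fingers":-0.25},{"x":0,"y":0,"z":0,"yaw":0,"fingers":-0.25},{"x":0,"y":0,"z":0,"yaw":0.06,"fingers":-0.25},{"x":0,"y":0,"z":0,"yaw":0.12,"fingers":-0.25},{"x":0,"y":0,"z":0,"yaw":0.18,"fingers":-0.25},{"x":0,"y":0,"z":0,"yaw":0.24,"fingers":-0.25},{"x":0,"y":0,"z":0,"yaw":0.3,"fingers":-0.25},{"x":0,"y":0,"z":0,"yaw":0.36,"fingers":-0.25},{"x":0,"y":0,"z":0,"yaw":0.42,"fingers":-0.25},{"x":0,"y":0,"z":0,"yaw":0.48,"fingers":-0.25},{"x":0,"y":0,"z":0,"yaw":0.5,"fingers":-0.25},{"x":0,"y":0,"z":0,"yaw":0.5,"fingers":0.3},{"x":0,"y":0,"z":0,"yaw":0.5,"fingers":0.3},{"x":0,"y":0,"z":0,"yaw":0.5,"fingers":0.3},{"x":0,"y":0,"z":0,"yaw":0.5,"fingers":0.3},{"x":0,"y":0,"z":-0.1,"yaw":0.5,"fingers":0.3},{"x":0,"y":0,"z":-0.3,"yaw":0.5,"fingers":0.3},{"x":0,"y":0,"z":-0.4,"yaw":0.5,"fingers":0.3}])

```text
clock: 5.85
ee_pos: [0.4717, 0.3144, 0.1048]
tcp_rot: [1.0, 0.006, -0.001, -0.004]
ft_force: [-0.2, 0.8, -1.1]
opening: 0.413
```

```bash
python3 -c "
from h import *
go((.53,.18,.11,0),(.559,.011,.11,0),(.559,.011,.1,0))"
```

```text
now [0.4717 0.3144 0.1048] ang 0.68 j7 -0.87 op 0.413 F [-0.2  0.8 -1.1] t 5.85
[ 0.2836  0.675  -0.0317] yaw 0.0038
[ 0.4186  1.5216 -0.0385] yaw 0.0038
[0.4187 1.522  0.0115] yaw 0.0038
```

drive_tool(deltas=[{"x":0.08,"y":0.25,"z":0,"yaw":0,"fingers":0.3},{"x":0.16,"y":0.5,"z":0,"yaw":0,"fingers":0.3},{"x":0.24,"y":0.75,"z":0,"yaw":0,"fingers":0.3},{"x":0.32,"y":1,"z":0,"yaw":0,"fingers":0.3}])

```text
clock: 6.35
ee_pos: [0.5384, 0.1134, 0.1032]
tcp_rot: [1.0, 0.006, -0.001, -0.004]
ft_force: [0.7, 0.4, -0.1]
opening: 0.413
```

```bash
python3 -c "
from h import *
go((.559,.011,.10,0),(.559,.011,.07,0))"
```

```text
now [0.5384 0.1134 0.1032] ang 0.7 j7 -0.49 op 0.413 F [ 0.7  0.4 -0.1] t 6.35
[0.097  0.5135 0.0119] yaw 0.0039
[0.0971 0.5147 0.1619] yaw 0.0039
```

drive_tool(deltas=[{"x":0.05,"y":0.25,"z":0,"yaw":0,"fingers":0.3},{"x":0.097,"y":0.514,"z":0.05,"yaw":0,"fingers":0.3},{"x":0.097,"y":0.514,"z":0.15,"yaw":0,"fingers":0.3},{"x":0.097,"y":0.514,"z":0.15,"yaw":0,"fingers":0.3}])

```text
clock: 6.85
ee_pos: [0.5579, 0.0105, 0.0712]
tcp_rot: [1.0, 0.006, -0.002, -0.004]
ft_force: [0.3, -0.1, -0.3]
opening: 0.414
```

```bash
python3 -c "
from h import *
go((.559,.011,.0475,0))
a=manip.camera('top')[:,:,::-1];b=manip.camera('side')[:,:,::-1]
cv2.imwrite('pics/a.png',a);cv2.imwrite('pics/b.png',b)
p=manip.observe()['ee_pos']
for n in('top','side'): print(px(n,[p[0],p[1],p[2]-.007]),px(n,[p[0],p[1],.029]))
cv2.imwrite('pics/m2.png',np.hstack([tile(np.ascontiguousarray(a),278,180,64,6.2),tile(np.ascontiguousarray(b),246,215,64,6.2)]))"
```

```text
now [0.5579 0.0105 0.0712] ang 0.65 j7 -0.31 op 0.414 F [ 0.3 -0.1 -0.3] t 6.85
[ 0.0062 -0.0016  0.1185] yaw 0.0036
[275.69030248 174.39814233] [276.35188867 178.31804436]
[244.63781648 201.23998002] [245.69921322 213.37572734]
```

View pics/m2.png

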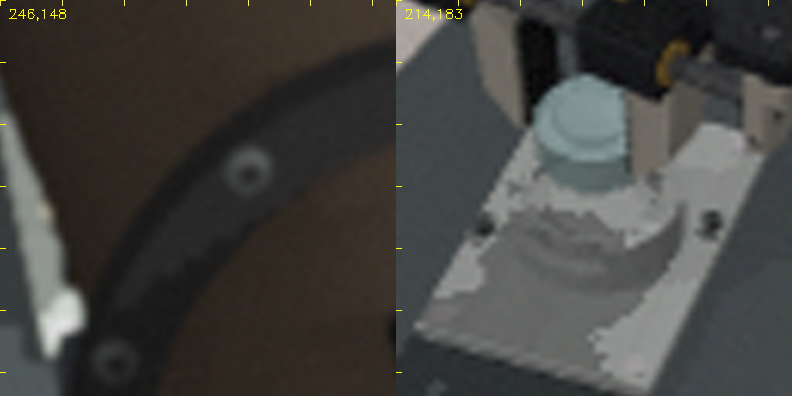

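```bash
python3 -c "
from h import *
p=manip.observe()['ee_pos'];t=np.linspace(0,6.283,361)
for z in(.023,.007):
  c=np.array([px('side',[p[0]+.02*np.cos(a),p[1]+.02*np.sin(a),p[2]-z]) for a in t]);print(c.min(0),c.max(0))
b=cv2.imread('pics/b.png')
print(b[205:218,242].sum(1), b[204,230:244].sum(1))
go((.560,.0115,.0475,0),(.560,.0115,.065,0))"
```

```text
[235.32841268 199.56817355] [254.87275937 213.87978095]
[234.72851891 194.17574943] [254.53105325 208.51659255]
[378 400 407 380 298 300 301 305 350 437 433 434 307] [204 197 205 203 233 404 369 415 429 431 385 382 409 417]
now [0.5589 0.0121 0.0727] ang 0.78 j7 -0.31 op 0.415 F [-0.6 -0.  -1.3] t 6.95
[0.0056 0.0042 0.126 ] yaw 0.0043
[0.0055 0.0035 0.0385] yaw 0.0043
```

```bash
python3 -c "
from h import *
go((.5595,.0115,.0475,0))"
```

```text
now [0.5589 0.0121 0.0727] ang 0.78 j7 -0.31 op 0.415 F [-0.6 -0.  -1.3] t 6.95
[0.0031 0.0042 0.126 ] yaw 0.0043
```

drive_tool(deltas=[{"x":0.003,"y":0.004,"z":0.04,"yaw":0,"fingers":0.3},{"x":0.003,"y":0.004,"z":0.08,"yaw":0,"fingers":0.3},{"x":0.003,"y":0.004,"z":0.105,"yaw":0,"fingers":0.3},{"x":0.003,"y":0.004,"z":0.126,"yaw":0,"fingers":0.3},{"x":0.003,"y":0.004,"z":0.126,"yaw":0,"fingers":0.3}])

```text
clock: 7.58
ee_pos: [0.5594, 0.0116, 0.0472]
tcp_rot: [1.0, 0.007, -0.001, -0.004]
ft_force: [0.5, 0.3, -0.8]
opening: 0.414
```

```bash
python3 -c "
from h import *
go((.5595,.0115,.0475,0))
b=manip.camera('side')[:,:,::-1];cv2.imwrite('pics/c.png',b)
cv2.imwrite('pics/m3.png',tile(np.ascontiguousarray(b),246,215,64,8))
go((.5595,.0115,.0475,0))"
```

```text
now [0.5594 0.0116 0.0472] ang 0.79 j7 -0.32 op 0.414 F [ 0.5  0.3 -0.8] t 7.58
[ 0.0006  0.0005 -0.0013] yaw 0.0044
now [0.5594 0.0116 0.0474] ang 0.79 j7 -0.32 op 0.415 F [-1.2  0.5  0. ] t 7.62
[ 0.0003  0.0004 -0.0005] yaw 0.0044
```

View pics/m3.png

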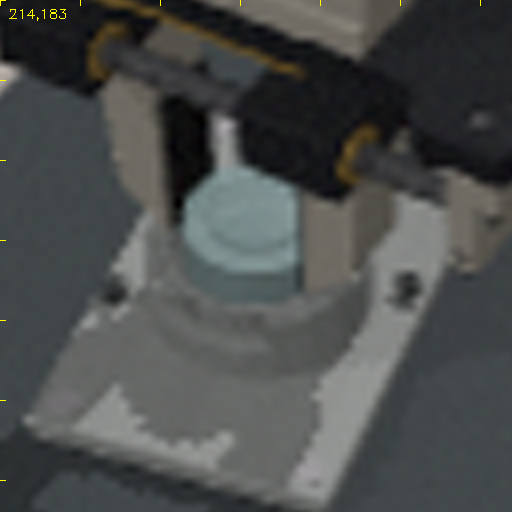

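The lens is inside the recess rim (around pixel 245,212), with no contact force. I'll release it and rise.

drive_tool(deltas=[{"x":0,"y":0,"z":0,"yaw":0,"fingers":-0.2},{"x":0,"y":0,"z":0,"yaw":0,"fingers":-0.2},{"x":0,"y":0,"z":0,"yaw":0,"fingers":-0.2},{"x":0,"y":0,"z":-0.15,"yaw":0,"fingers":-0.5},{"x":0,"y":0,"z":-0.4,"yaw":-0.05,"fingers":-1},{"x":0,"y":0.2,"z":-0.5,"yaw":-0.11,"fingers":-1},{"x":-0.05,"y":0.5,"z":-0.5,"yaw":-0.17,"fingers":-1},{"x":-0.1,"y":0.8,"z":-0.5,"yaw":-0.23,"fingers":-1},{"x":-0.12,"y":0.9,"z":-0.5,"yaw":-0.29,"fingers":-1},{"x":-0.12,"y":0.9,"z":-0.5,"yaw":-0.35,"fingers":-1},{"x":-0.12,"y":0.9,"z":-0.5,"yaw":-0.4,"fingers":-1}])

```text
clock: 9.0
ee_pos: [0.5378, -0.1703, 0.146]
tcp_rot: [0.804, 0.595, 0.002, -0.004]
ft_force: [-0.1, 0.2, -0.7]
opening: 0.999
```

```bash
python3 -c "
from h import *
go((.533,-.1805,.12,77),(.533,-.1805,.047,77))
b=manip.camera('side')[:,:,::-1];cv2.imwrite('pics/d.png',b)
a=manip.camera('top')[:,:,::-1]
cv2.imwrite('pics/m4.png',np.hstack([tile(np.ascontiguousarray(a),278,180,48,8),tile(np.ascontiguousarray(b),246,215,48,8)]))
go((.533,-.1805,.12,77),(.533,-.1805,.047,77))"
```

```text
now [ 0.5378 -0.1703  0.146 ] ang 73.04 j7 1.16 op 0.999 F [-0.1  0.2 -0.7] t 9.0
[-0.057  -0.0077  0.1294] yaw -0.022
[-0.0598 -0.0064  0.4944] yaw -0.022
now [ 0.5379 -0.1699  0.1458] ang 72.87 j7 1.15 op 0.999 F [-1.3  0.3  0.5] t 9.1
[-0.0588 -0.0072  0.1287] yaw -0.023
[-0.0617 -0.0057  0.4937] yaw -0.023
```

View pics/m4.png

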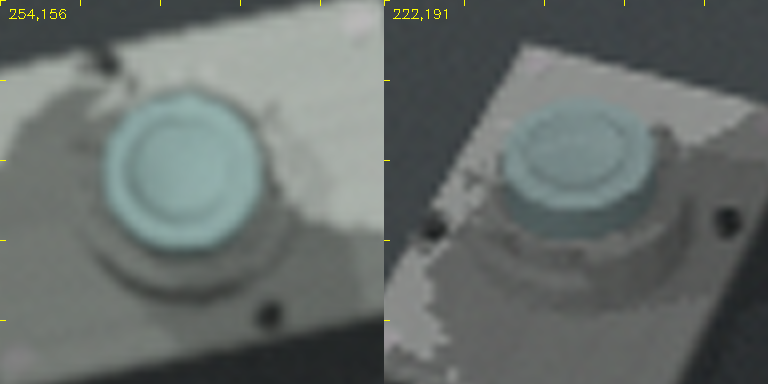

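```bash
python3 -c "
from h import *
o,d=ray('top',277.0,177.25);p,e=ray('side',246.4,210.1)
d/=np.linalg.norm(d);e/=np.linalg.norm(e)
t=np.linalg.lstsq(np.c_[d,-e],p-o,rcond=None)[0];print(o+d*t[0],p+e*t[1])
print(at('top',277.0,177.25,.040),at('side',246.4,210.1,.040))
go((.533,-.180,.09,77),(.533,-.180,.047,77))"
```

```text
[0.55916509 0.0105023  0.03789266] [0.55796878 0.00998059 0.0376193 ]
[0.55871184 0.01043744 0.04      ] [0.55665992 0.01173441 0.04      ]
now [ 0.5379 -0.1699  0.1458] ang 72.87 j7 1.15 op 0.999 F [-1.3  0.3  0.5] t 9.1
[-0.0576 -0.0073  0.2787] yaw -0.023
[-0.0593 -0.0064  0.4937] yaw -0.023
```

drive_tool(deltas=[{"x":-0.06,"y":-0.006,"z":0.12,"yaw":-0.023,"fingers":-1},{"x":-0.06,"y":-0.006,"z":0.3,"yaw":-0.023,"fingers":-1},{"x":-0.06,"y":-0.006,"z":0.42,"yaw":-0.023,"fingers":-1},{"x":-0.06,"y":-0.006,"z":0.49,"yaw":-0.023,"fingers":-1},{"x":-0.06,"y":-0.006,"z":0.49,"yaw":-0.023,"fingers":-1}])

```text
clock: 9.72
ee_pos: [0.5327, -0.1799, 0.0472]
tcp_rot: [0.783, 0.622, 0.002, -0.004]
ft_force: [0.2, -0.4, 0.7]
opening: 1.006
```

drive_tool(deltas=[{"x":0,"y":0,"z":0,"yaw":0,"fingers":0.2},{"x":0,"y":0,"z":0,"yaw":0,"fingers":0.2},{"x":0,"y":0,"z":0,"yaw":0,"fingers":0.2},{"x":0,"y":0,"z":0,"yaw":0,"fingers":0.2},{"x":0,"y":0,"z":-0.1,"yaw":0,"fingers":0.2},{"x":0,"y":0,"z":-0.25,"yaw":0,"fingers":0.2},{"x":0,"y":0,"z":-0.4,"yaw":0,"fingers":0.2},{"x":0,"y":0,"z":-0.4,"yaw":0,"fingers":0.2}])

```text
clock: 10.72
ee_pos: [0.5344, -0.1809, 0.1293]
tcp_rot: [0.783, 0.622, 0.003, -0.003]
ft_force: [1.0, 0.4, -0.9]
opening: 0.607
```

```bash
python3 -c "
from h import *
go((.5593,.0115,.127,101))
b=manip.camera('side')[:,:,::-1]
a=manip.camera('top')[:,:,::-1]
p=manip.observe()['ee_pos'];t=np.linspace(0,6.283,361)
for n in('top','side'):
 for z in(.016,.047):
  c=np.array([px(n,[p[0]+.0345*np.cos(k),p[1]+.0345*np.sin(k),p[2]-z]) for k in t]);print(n,z,c.min(0),c.max(0))
cv2.imwrite('pics/m5.png',np.hstack([tile(np.ascontiguousarray(a),373,188,64,6),tile(np.ascontiguousarray(b),301,150,64,6)]))
go((.5593,.0115,.127,101))"
```

```text
now [ 0.5344 -0.1809  0.1293] ang 76.92 j7 1.22 op 0.607 F [ 1.   0.4 -0.9] t 10.72
[ 0.965  -0.0962  0.0193] yaw -0.1338
top 0.016 [360.54295218 162.74913206] [397.93396326 199.32095349]
top 0.047 [358.52549668 166.58654182] [394.7633527  202.06706461]
side 0.016 [286.38691308 126.11365244] [318.09637406 145.99534588]
side 0.047 [286.25812222 137.17956733] [317.23205849 157.11511299]
now [ 0.5326 -0.1809  0.1269] ang 76.91 j7 1.22 op 0.606 F [-0.8  0.3 -1.7] t 10.82
[ 0.967  -0.0878  0.0074] yaw -0.1338
```

View pics/m5.png

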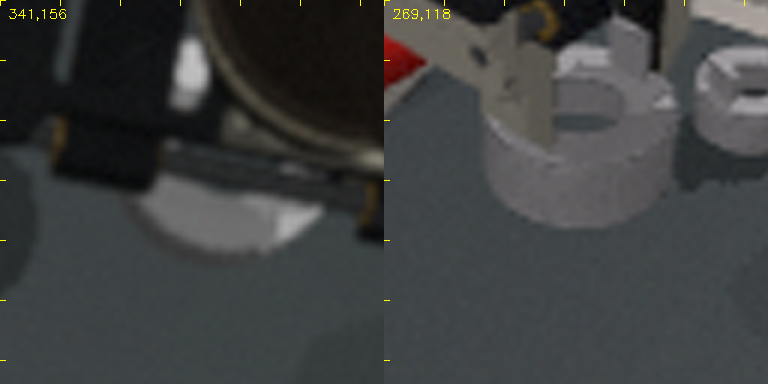

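```bash
python3 -c "
from h import *
a=manip.camera('top')[:,:,::-1];b=manip.camera('side')[:,:,::-1]
cv2.imwrite('pics/e_top.png',a);cv2.imwrite('pics/e_side.png',b)
for c in(372,376,380): print('top col',c,'rows190+',a[190:208,c].sum(1))
for c in(296,302,308): print('side col',c,'rows146+',b[146:162,c].sum(1))
for r in(144,147): print('side row',r,b[r,281:292].sum(1),b[r,312:323].sum(1))
q=manip.observe()
C=np.array([.533,-.1803,.127]);t=np.linspace(0,6.2832,721)
for dx in(0,.001,.002,.003):
  f=lambda n,z:np.array([px(n,[C[0]+dx+.0345*np.cos(k),C[1]+.0345*np.sin(k),C[2]-z]) for k in t])
  T=f('top',.047);T2=f('top',.016);S=f('side',.047);S2=f('side',.016)
  low=lambda c,u:c[np.abs(c[:,0]-u)<.3][:,1].max()
  print(dx,[round(low(T,u),1) for u in(372,376,380)],[round(low(T2,u),1) for u in(372,376,380)],[round(low(S,u),1) for u in(296,302,308)],S[:,0].min(),S[:,0].max())
print(q['ee_pos'])
"
```

```text
top col 372 rows190+ [325 325 332 330 336 321 281 201 174 178 188 197 198 195 196 197 194 200]
top col 376 rows190+ [321 322 329 332 331 330 331 297 228 187 186 189 198 200 196 196 200 201]
top col 380 rows190+ [316 320 325 331 334 335 332 333 277 192 179 193 197 198 198 199 198 198]
side col 296 rows146+ [291 290 287 287 283 282 304 300 295 290 264 202 208 207 207 202]
side col 302 rows146+ [304 256 285 292 262 270 282 290 285 283 284 238 207 208 207 208]
side col 308 rows146+ [276 292 276 269 278 272 277 274 281 276 250 208 211 205 205 206]
side row 144 [203 207 208 210 209 241 264 276 288 320 307] [297 276 255 245 244 257 176 138 144 141 138]
side row 147 [207 207 209 203 205 210 263 273 281 294 283] [261 259 248 241 243 203 151 136 137 138 136]
0 [np.float64(201.3), np.float64(201.9), np.float64(201.6)] [np.float64(197.7), np.float64(198.9), np.float64(199.1)] [np.float64(156.5), np.float64(157.2), np.float64(156.4)] 285.9830596403879 316.9655988079043Traceback (most recent call last):
  File "<string>", line 12, in <module>
    T=f('top',.047);T2=f('top',.016);S=f('side',.047);S2=f('side',.016)
  File "<string>", line 11, in <lambda>
    f=lambda n,z:np.array([px(n,[C[0]+dx+.0345*np.cos(k),C[1]+.0345*np.sin(k),C[2]-z]) for k in t])
                           ~~^^^^^^^^^^^^^^^^^^^^^^^^^^^^^^^^^^^^^^^^^^^^^^^^^^^^^^^^^
  File "h.py", line 9, in px
    m=manip.camera_model(n); q=R.from_quat(m["attitude"]).inv().apply(np.array(p)-m["xyz"]); return np.array([m["fx"]*q[0]/q[2]+m["cx"],m["fy"]*q[1]/q[2]+m["cy"]])
ValueError: time passes only in moves, steps and waits
```

```bash
python3 -c "
from h import *
go((.5582,.0113,.127,101))"
```

```text
now [ 0.5321 -0.1807  0.1261] ang 76.92 j7 1.22 op 0.61 F [-0.6  0.6 -1.5] t 10.93
[ 0.9645 -0.0902  0.0041] yaw -0.1338
```

drive_tool(deltas=[{"x":0.15,"y":-0.015,"z":0,"yaw":-0.02,"fingers":0.2},{"x":0.35,"y":-0.03,"z":0,"yaw":-0.05,"fingers":0.2},{"x":0.55,"y":-0.05,"z":0,"yaw":-0.08,"fingers":0.2},{"x":0.75,"y":-0.07,"z":0,"yaw":-0.11,"fingers":0.2},{"x":0.9,"y":-0.085,"z":0,"yaw":-0.134,"fingers":0.2},{"x":0.964,"y":-0.09,"z":0,"yaw":-0.134,"fingers":0.2},{"x":0.964,"y":-0.09,"z":0.1,"yaw":-0.134,"fingers":0.2},{"x":0.964,"y":-0.09,"z":0.1,"yaw":-0.134,"fingers":0.2}])

```text
clock: 11.92
ee_pos: [0.5565, 0.0092, 0.1052]
tcp_rot: [0.637, 0.771, 0.0, -0.006]
ft_force: [-0.7, -0.9, -0.4]
opening: 0.605
```

```bash
python3 -c "
from h import *
b=manip.camera('side')[:,:,::-1];cv2.imwrite('pics/f.png',b)
cv2.imwrite('pics/m6.png',tile(np.ascontiguousarray(b),246,200,70,8))
go((.5582,.0113,.0635,101),(.5582,.0113,.08,101))"
```

```text
now [0.557  0.0094 0.1061] ang 100.9 j7 1.21 op 0.604 F [-0.2 -1.1 -0.6] t 11.97
[0.0064 0.0091 0.2131] yaw -0.0006
[0.0072 0.0086 0.1306] yaw -0.0006
```

View pics/m6.png

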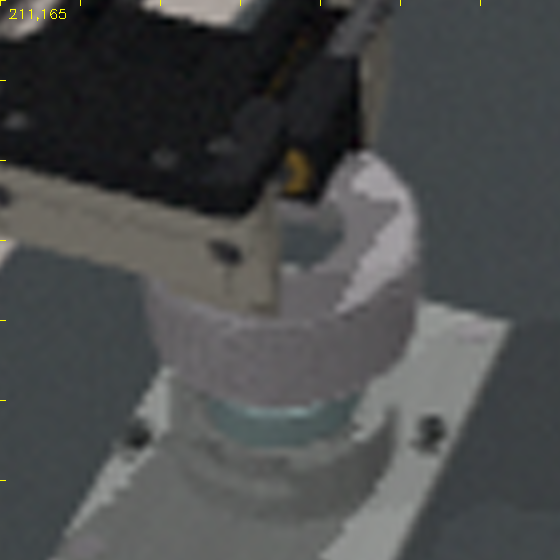

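```bash
python3 -c "
from h import *
b=cv2.imread('pics/f.png').astype(int)
m=manip.camera_model('side')
Q=R.from_quat(m['attitude']).inv();t=np.linspace(0,6.2832,1441)
def P(X): q=Q.apply(X-m['xyz']); return np.c_[m['fx']*q[:,0]/q[:,2]+m['cx'],m['fy']*q[:,1]/q[:,2]+m['cy']]
for c in((.5582,.0118),(.5562,.0118),(.5582,.0098)):
  for z in(.059,.09):
    C=P(np.c_[c[0]+.0345*np.cos(t),c[1]+.0345*np.sin(t),t*0+z]);print(c,z,C.min(0).round(1),C.max(0).round(1))
for r in(200,203,206,208): print(r,b[r,226:236].sum(1),b[r,258:268].sum(1))
for c in(240,246,252): print(c,b[208:222,c].sum(1))
go((.5582,.0113,.0635,101))"
```

```text
(0.5582, 0.0118) 0.059 [228.2 191.5] [262.2 216.2]
(0.5582, 0.0118) 0.09 [226.8 180.7] [261.7 205.6]
(0.5562, 0.0118) 0.059 [229.  191.8] [263.  216.6]
(0.5562, 0.0118) 0.09 [227.7 181.1] [262.6 205.9]
(0.5582, 0.0098) 0.059 [228.8 190.9] [262.7 215.6]
(0.5582, 0.0098) 0.09 [227.4 180.1] [262.2 204.9]
200 [210 208 237 274 329 314 306 300 307 310] [392 291 247 261 258 249 214 208 214 209]
203 [205 209 202 266 286 300 308 323 332 362] [263 252 250 252 258 374 428 440 394 301]
206 [206 202 204 230 267 291 283 303 292 309] [261 247 247 235 285 415 441 440 415 407]
208 [200 202 207 208 235 289 291 304 297 313] [259 249 245 284 415 438 413 407 405 402]
240 [281 304 296 298 305 282 312 327 298 277 272 278 295 296]
246 [284 287 285 286 289 282 278 289 359 296 268 262 262 325]
252 [267 279 281 277 271 277 271 243 240 243 239 245 288 308]
now [0.557  0.0094 0.1061] ang 100.9 j7 1.21 op 0.604 F [-0.2 -1.1 -0.6] t 11.97
[0.0064 0.0091 0.2131] yaw -0.0006
```

drive_tool(deltas=[{"x":0.005,"y":0.007,"z":0.05,"yaw":0,"fingers":0.2},{"x":0.005,"y":0.007,"z":0.1,"yaw":0,"fingers":0.2},{"x":0.005,"y":0.007,"z":0.14,"yaw":0,"fingers":0.2},{"x":0.005,"y":0.007,"z":0.16,"yaw":0,"fingers":0.2},{"x":0.005,"y":0.007,"z":0.175,"yaw":0,"fingers":0.2},{"x":0.005,"y":0.007,"z":0.175,"yaw":0,"fingers":0.2}])

```text
clock: 12.72
ee_pos: [0.5579, 0.011, 0.0711]
tcp_rot: [0.637, 0.771, 0.001, -0.006]
ft_force: [-0.6, -0.3, -0.9]
opening: 0.606
```

```bash
python3 -c "
from h import *
print(manip.observe()['moment']);go((.5582,.0113,.064,101))"
```

```text
[ 0.08774265 -0.1541126   0.04032946]
now [0.5579 0.011  0.0711] ang 100.9 j7 1.17 op 0.606 F [-0.6 -0.3 -0.9] t 12.72
[0.0009 0.0018 0.0355] yaw -0.0005
```

drive_tool(deltas=[{"x":0,"y":0.001,"z":0.012,"yaw":0,"fingers":0.2},{"x":0,"y":0.001,"z":0.024,"yaw":0,"fingers":0.2},{"x":0,"y":0.001,"z":0.035,"yaw":0,"fingers":0.2},{"x":0,"y":0.001,"z":0.035,"yaw":0,"fingers":0.2}])

```text
clock: 13.22
ee_pos: [0.5582, 0.0111, 0.0643]
tcp_rot: [0.637, 0.771, 0.001, -0.005]
ft_force: [-1.0, -0.2, 2.9]
opening: 0.607
```

```bash
python3 -c "
from h import *
print(manip.observe()['moment']);go((.5582,.0113,.064,101),(.5587,.0124,.060,31))"
```

```text
[-0.04294585  0.06163344  0.03899845]
now [0.5582 0.0111 0.0643] ang 100.9 j7 1.16 op 0.607 F [-1.  -0.2  2.9] t 13.22
[0.001  0.0003 0.0014] yaw -0.0005
[0.0057 0.0039 0.0214] yaw 0.3884
```

drive_tool(deltas=[{"x":0.001,"y":0,"z":0.002,"yaw":0.035,"fingers":0.2},{"x":0.002,"y":0,"z":0.004,"yaw":0.07,"fingers":0.2},{"x":0.003,"y":0.001,"z":0.006,"yaw":0.105,"fingers":0.2},{"x":0.003,"y":0.001,"z":0.008,"yaw":0.14,"fingers":0.2},{"x":0.003,"y":0.001,"z":0.01,"yaw":0.175,"fingers":0.2},{"x":0.003,"y":0.001,"z":0.01,"yaw":0.175,"fingers":0.2}])

```text
clock: 13.98
ee_pos: [0.5587, 0.0121, 0.0626]
tcp_rot: [0.822, 0.57, -0.0, -0.005]
ft_force: [1.0, -0.7, 1.0]
opening: 0.61
```

```bash
python3 -c "
from h import *
print(manip.observe()['moment']);go((.5587,.0124,.060,31),(.5587,.0124,.060,28))"
```

```text
[ 0.26202749 -0.2718819  -0.04652888]
now [0.5587 0.0121 0.0626] ang 69.46 j7 0.7 op 0.61 F [ 1.  -0.7  1. ] t 13.97
[ 0.0013 -0.0005  0.0128] yaw 0.2137
[ 0.0013 -0.0005  0.0128] yaw 0.2304
```

Turning freely. I'll carry on to the stop, commanding a few degrees past it.

drive_tool(deltas=[{"x":0.001,"y":0,"z":0.002,"yaw":0.035,"fingers":0.2},{"x":0.001,"y":0,"z":0.004,"yaw":0.07,"fingers":0.2},{"x":0.001,"y":0,"z":0.006,"yaw":0.105,"fingers":0.2},{"x":0.001,"y":0,"z":0.008,"yaw":0.14,"fingers":0.2},{"x":0.001,"y":0,"z":0.01,"yaw":0.175,"fingers":0.2},{"x":0.001,"y":0,"z":0.012,"yaw":0.2,"fingers":0.2},{"x":0.001,"y":0,"z":0.0125,"yaw":0.215,"fingers":0.2},{"x":0.001,"y":0,"z":0.0125,"yaw":0.225,"fingers":0.2},{"x":0.001,"y":0,"z":0.0125,"yaw":0.225,"fingers":0.2}])

```text
clock: 15.1
ee_pos: [0.5595, 0.0128, 0.0606]
tcp_rot: [0.968, 0.252, -0.001, -0.005]
ft_force: [0.3, -0.2, 6.2]
opening: 0.61
```

```bash
python3 -c "
from h import *
print(manip.observe()['moment']);go((.5587,.0124,.060,28),(.5587,.0124,.060,25))"
```

```text
[ 0.21849534 -0.36550348  0.8171476 ]
now [0.5595 0.0128 0.0606] ang 29.18 j7 0.13 op 0.61 F [ 0.3 -0.2  6.2] t 15.1
[-0.0047 -0.      0.003 ] yaw 0.0066
[-0.0047 -0.      0.003 ] yaw 0.0232
```

drive_tool(deltas=[{"x":0,"y":0,"z":0,"yaw":0.01,"fingers":0.2},{"x":0,"y":0,"z":0,"yaw":0.02,"fingers":0.2},{"x":0,"y":0,"z":0,"yaw":0.02,"fingers":0.2}])

```text
clock: 15.48
ee_pos: [0.5582, 0.0142, 0.0608]
tcp_rot: [0.975, 0.222, -0.002, -0.005]
ft_force: [-6.1, 3.8, 11.6]
opening: 0.606
```

```bash
python3 -c "
from h import *
print(manip.observe()['moment']);go()"
```

```text
[0.83269126 1.31585088 0.40570212]
now [0.5582 0.0142 0.0608] ang 25.62 j7 0.08 op 0.606 F [-6.1  3.8 11.6] t 15.47
```

drive_tool(deltas=[{"x":0,"y":0,"z":0,"yaw":0,"fingers":-0.7},{"x":0,"y":0,"z":0,"yaw":0,"fingers":-0.7},{"x":0,"y":0,"z":0,"yaw":0,"fingers":-0.7},{"x":0,"y":0,"z":-0.1,"yaw":0,"fingers":-0.7},{"x":0,"y":0,"z":-0.35,"yaw":0,"fingers":-0.7},{"x":0,"y":0.25,"z":-0.6,"yaw":0,"fingers":-0.7},{"x":-0.2,"y":0.5,"z":-0.6,"yaw":0,"fingers":-0.7},{"x":-0.3,"y":0.75,"z":-0.6,"yaw":0,"fingers":-0.7},{"x":-0.3,"y":0.9,"z":-0.6,"yaw":0,"fingers":-0.7},{"x":-0.3,"y":0.9,"z":-0.6,"yaw":0,"fingers":-0.7}])

```text
clock: 16.73
ee_pos: [0.5828, -0.1788, 0.1784]
tcp_rot: [0.976, 0.219, -0.003, -0.005]
ft_force: [-0.3, 0.8, -0.2]
opening: 0.85
```

```bash
python3 -c "
from h import *
go()
a=np.ascontiguousarray(manip.camera('top')[:,:,::-1]);b=np.ascontiguousarray(manip.camera('side')[:,:,::-1])
cv2.imwrite('pics/m7.png',np.hstack([tile(a,278,180,56,7),tile(b,246,211,56,7)]))"
```

```text
now [ 0.5828 -0.1788  0.1784] ang 25.33 j7 0.48 op 0.85 F [-0.3  0.8 -0.2] t 16.73
```

View pics/m7.png

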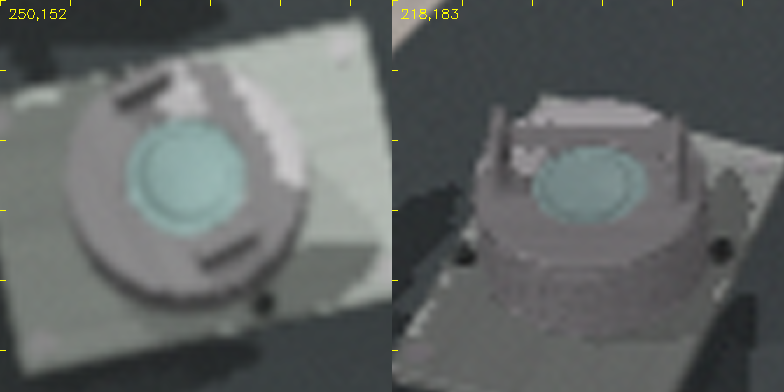

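```bash
python3 -c "
from h import *
p=at('top',250+143/7,152+91/7,.064);q=at('top',250+230/7,152+253/7,.064);d=p-q
print(np.degrees(np.arctan2(d[1],d[0])),np.linalg.norm(d),(p+q)/2)
p=at('side',218+(498-392)/7,183+108/7,.064);q=at('side',218+(681-392)/7,183+117/7,.064);d=p-q
print(np.degrees(np.arctan2(d[1],d[0])),np.linalg.norm(d),(p+q)/2)
c=at('side',218+(589-392)/7,183+180/7,.044);print(c)"
```

```text
26.855811848626505 0.052194791148830404 [0.55499571 0.01041679 0.064     ]
26.325796501585494 0.05357682702638119 [0.56049186 0.00411385 0.064     ]
[0.55703389 0.0117097  0.044     ]
```

The ring is on and level, and the lens shows through its hole. The ears read about 27° against 31° for the posts, so I'll check that with a model overlay.

Run:
```python
from h import *
out=[]
for n,(u,v),bias in(("top",(278,180),(.0004,-.001)),("side",(246,205),(-.0011,.0003))):
    m=manip.camera_model(n);Q=R.from_quat(m["attitude"]).inv();w=48;k=8
    def P(X): q=Q.apply(np.array(X)-m["xyz"]); return np.c_[m["fx"]*q[:,0]/q[:,2]+m["cx"],m["fy"]*q[:,1]/q[:,2]+m["cy"]]
    im=np.ascontiguousarray(manip.camera(n)[:,:,::-1]);cv2.imwrite(f"pics/g_{n}.png",im)
    T=tile(im,u,v,w,k);t=np.linspace(0,6.283,120);c=np.array([.559+bias[0],.0115+bias[1]])
    def dr(X,col): cv2.polylines(T,[np.round((P(X)-[u-w/2,v-w/2])*k+(k-1)/2).astype(int)],True,col,1)
    dr(np.c_[c[0]+.0345*np.cos(t),c[1]+.0345*np.sin(t),0*t+.044],(255,0,0))
    dr(np.c_[c[0]+.017*np.cos(t),c[1]+.017*np.sin(t),0*t+.044],(255,0,0))
    for g,col in((31,(0,255,0)),(26.5,(0,0,255))):
        a=np.radians(g);e=np.array([np.cos(a),np.sin(a)]);f=np.array([-e[1],e[0]])
        for s in(1,-1):
            dr([[*(c+s*r*e+h*f),.064] for r,h in((.024,-.009),(.028,-.009),(.028,.009),(.024,.009))],col)
    out.append(T)
cv2.imwrite("pics/m8.png",np.hstack(out))
```

```text
(no output)
```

View pics/m8.png

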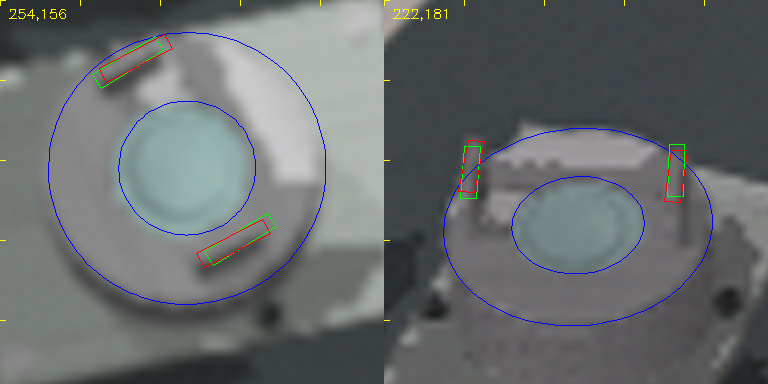

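```bash
python3 -c "
from h import *
print(manip.finish_job())"
```

```text
the job is handed in; nothing more can be done
None
```

The large lens is in the recess, flat side down, and the large ring is over it, screwed clockwise to its stop. I let go, backed the gripper well clear and handed the job in at about 17 s on the clock.

- **Lens:** I centred it with two grips at right angles. It went into the recess with no contact force, and triangulating it afterwards put its rim at the seated height, within about 2 mm.
- **Ring:** It slid over the boss without force, and about 3 N showed when it came to rest on the thread. It then turned freely and followed down about 4 mm. At about 71° of turn the moment rose to 0.8 N m. I pushed about 3.5° further to confirm the stop, and the tool turned on and shifted about 2 mm.
- **Last check:** In the last pictures the ring looks level, concentric with the cell to within about 1 mm, and at the right height. The lens shows through its hole.
- **Disagreement:** I read the ears at about 26–27° and the posts at about 31°. The model overlay could not tell the two angles apart, so the ears are in line with the posts only to within about 5°.

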